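# Brace a tight jar in the scrubber holder and unscrew its lid

## Task

Take the square glass jar off the turntable, turn it so that its flat sides line up with the empty square bay of the steel scrubber holder, and set it fully down in that bay, where it cannot turn. Then unscrew its tight twist-off lid anticlockwise, stop turning as soon as the threads let go (well within a quarter turn), lift the lid straight up and finish while still holding it level just above the open jar: do not put it down or let go. Leave the jar standing in its bay, do not drop it, and leave the other things where they are.

Things in the scene. Friction and masses are not known exactly. Their poses are not given: they have to be found in the camera images.
- jar: the square clear-glass jar of white balls, 0.27 to 0.45 kg: body 60 x 60 mm with rounded corners (8 mm) up to 64 mm, round neck up to the rim at 90 mm, 94 mm tall with its lid on. Starts upright on the turntable. Origin at the centre of its underside, z up, x and y square to its flat sides. Its threads can carry it by its lid.
- lid: the jar's metal twist-off lid, 57 mm across, 20 mm deep, 0.05 kg. Origin at the centre of its open lower edge, z up. Tight: origin 74 mm above the jar's underside, x axis along the jar's. Opens anticlockwise seen from above with 0.4 to 0.7 N m (the jar turns along unless braced), rising 2 to 3 mm, and is free 48 degrees from tight. Its edge clears the rim 16 mm above tight: hold it there, up to 60 mm.
- lid_edge (a point): a point in the lid's skirt, 25 mm from its axis along the lid's x axis, 10 mm above its lower edge; shows how far the lid has turned about the jar. From about 99 degrees past tight its lugs would run against the next threads.
- holder: stainless steel scrubber holder, screwed to the cupboard floor: two open square bays side by side along its y axis, 144 mm (y) by 70 mm (x), walls 42 mm high with outward flared lips up to 48 mm, an 8 mm thick round-topped divider between the bays. Its base plate sticks out 20 mm at each long side. Origin at the centre of its underside.
- holder_bay (a point): centre of the floor of the empty bay (at the holder's -y end; floor 2.5 mm above the cupboard floor): 66 x 66 mm inside, so 3 mm play on each side of the jar, which can still turn up to 8 degrees either way in it. Its axes are those of the holder, square to the bay's walls.
- turntable: black plastic turntable, 300 mm across, standing surface 18 mm above the cupboard floor, rim up to 30 mm; it turns rather easily. Origin at the centre of its underside.
- yellow_bottle: closed lemon-yellow plastic bottle with a white cap, 66 mm across, 182 mm tall, on the turntable; origin at the centre of its underside. Leave alone.
- flip_bottle: clear glass bottle with a wire flip-top stopper, 64 mm across, 194 mm tall, on the turntable; origin at the centre of its underside. Leave alone.
- pumice_case: pumice block in its plastic case, 80 x 50 x 30 mm, lying on the turntable; origin at the centre of its underside. Leave alone.
- palm_brush: round palm brush with a knob handle, 58 mm across, 54 mm tall, standing in the other bay of the scrubber holder; origin at the centre of its underside. Leave alone.
- powder_tin: round scouring powder tin, 68 mm across, 120 mm tall, on the cupboard floor; origin at the centre of its underside. Leave alone.
- sink_strainer: steel sink strainer with a small knob, 72 mm across, 42 mm tall, on the cupboard floor; origin at the centre of its underside. Leave alone.
- dish_brush: long-handled dish brush lying on the cupboard floor to the right, 230 mm long; origin on the floor under the middle of its handle. Leave alone.
- paste_tub: squat round tub of dishwashing paste, 84 mm across, 70 mm tall, on the cupboard floor to the left; origin at the centre of its underside. Leave alone.
There are look-alikes about, which are no part of the job. Leave any purple look-alike of the lid alone.

How it is judged:
By the outcome, as a careful person would: the job done as asked, in the order asked, and still so for the second after the job is handed in, while the arm keeps its last pose, push and grip.
It also fails if it takes over 53 s, if anything falls off the work surface, if the arm or the gripper's body presses on something with over 40 N, if the wrist force passes 120 N, or if a joint passes its speed limit or range.

## Robot

A 6-joint arm with a two-finger parallel gripper is mounted at the origin on the work surface. World frame = base frame: x ahead of the robot, y to its left, z up, the work surface at z = 0. Lengths are in mm, angles in rad, forces in N, time in s.
With the tool pointing down it reaches from about 150 to 775 mm from the base axis. Payload 6.1 kg.
Tool frame: the origin (TCP) lies on the mounting face of the last link; the fingertips stand 173 mm ahead of it and the grasp point (between the pads) lies 155 mm ahead of it (bot.nose_length is the distance from the TCP to the fingertips, in mm); z points along the fingers, y is the line along which they close (so a half turn about z gives the same grasp; the last joint's range is limited). The gripper opens to 85 mm and grips with 20 to 120 N. Pads are 22 mm wide; open, the fingers measure 114 mm over their backs; the gripper's body (76 mm by 85 mm) begins 54 mm behind the grasp point. The pads swing forward as they close: fully open they stand 13 mm farther back than shut.
Start: joints at [-1.175, 0.126, -0.04, 1.405, 0, 1.571], TCP at [202.404, -484.398, 404.695] pointing down, gripper open.
Joint ranges: [-2.72, 2.72], [-0.95, 1.95], [-1.27, 1.35], [-1.78, 2.02], [-1.46, 1.47], [-3.14, 3.14]. Speed limits (rad/s): [2.39, 2.39, 3.01, 3.14, 3.14, 3.14].

## Interface

Orientations are given as [roll, pitch, yaw] about the fixed x, y, z axes, in that order (R = Rz(yaw) Ry(pitch) Rx(roll)).
In Python, from cell import bot gives the robot as it stands.
- The arm moves only by the tool send_rows, never from a script. Its argument "rows" is text: rows parted by semicolons, each of 5 numbers parted by spaces: the shift along the tool's x, y, z in m, then the turn about the tool's z in rad, then the opening, from 0 (shut) to 1 (fully open). In form: dx dy dz spin gripper; .... A call has 1 to 12 rows; each row shifts and turns the commanded pose from where the row before left it, along the tool's axes as they then stand; what a row does not reach is not made up. A row lasts 1/8 s, in which the tool goes at most 62.5 mm and 10.7 degrees, less where a joint would pass 70% of its speed; a pose out of reach is approached as far as the arm can. A call with a gripper value outside its range is refused whole. The fingers move at their own pace and stop on an object; the grip force is fixed at half the most. Time passes only in rows, so rows that do not move let the fingers close. It gives the time, the measured TCP pose, the force, the opening and the grip force at its end, in the units of the state.
- bot.get_state(): the state, without advancing time (a new reading comes with each control period).
- bot.get_image(name): name is "scene" or "top" or "wrist"; returns the picture (420x560x3 uint8, red, green, blue); there is no depth.
- bot.get_calibration(name): a dict with "camera_matrix" (3x3 intrinsics, pixels), "dist" ([k1, k2, p1, p2, k3] as OpenCV has them; the pictures are not rectified), "R" (3x3) and "t" (3): a world point X has camera coordinates R X + t; the wrist camera has in their place "tool_from_camera" (4x4, takes a point from camera to tool coordinates, whose origin is the TCP and whose axes are the flange's). Camera axes: x right, y down, z forward; pixel columns grow to the right and rows downward; lengths in mm; the calibration is good to about 2 mm. A picture is of the moment at which its call begins: read the wrist's pose just before it. get_calibration takes no time and is no camera call.
- bot.job_done(): hands the job in; it is judged then, once.
Trained networks look in the newest picture that a camera, given by its name, has taken for a name from the list of things; names that differ only in an ending like _2 or _b are one class to them, and where a whole thing is asked for, a point or a joint stands for the part that bears it (a point fixed in the world has none). Each returns a list of dicts, best first, with "score" (0 to 1); they miss things now and then, are a little off and sometimes report something else, mostly with a low value. They report only what shows in the picture. A call takes as long as a camera call. They do not tell look-alikes from the thing itself.
- bot.cut_out(camera, label): "pixels" (420x560 bool, what is visible of it) and "at" ([column, row] in pixels, amid what is visible of it).
- bot.landmark_of(camera, label): "at" ([column, row] in pixels: a listed point, or the origin of a listed thing).
The state is a dict: "t": time; "qpos": joint angles; "dq": joint speeds; "tau": joint torques, N m; "eef_pos": TCP position; "orientation": TCP orientation; "ft_force": force on the tool from outside, world axes, zero at the start; "wrist_torque": the same for the moment, N m; "gripper_width": finger opening in mm; "grasp_force": force on a finger pad.
Only numpy, scipy, OpenCV 4.12 (cv2) and the standard library are available. Lean on these libraries where they do the work, as an engineer would, in place of code of your own. Each camera call takes 0.05 s, during which the arm holds its last target. There are 200 camera calls.

## Working session

There is one attempt and no reset: what is moved stays moved. The work goes in short steps, Python scripts to look and compute and a tool call to move; the robot and the scene stay as the last step left them, time stands still between calls to the robot, and variables do not carry over. Pictures are saved under pics/ and viewed, at most 10 in all, crops included, and the job is handed in when it is done.

Besides the shell and the picture viewer there is one more tool, called after ">>>" as name(argument=value, ...) on one line, values as JSON. send_rows: Moves the arm, as the interface text tells. Its arguments: {"type":"object","properties":{"rows":{"type":"string"}},"required":["rows"]}

```bash
mkdir -p pics; ls; cat > h.py <<'E'
import numpy as np, cv2, sys
from cell import bot
from scipy.spatial.transform import Rotation as Ro
def cam(n, st=None):
    c=bot.get_calibration(n); K=np.array(c["camera_matrix"]); d=np.array(c["dist"])
    if n=="wrist":
        st=st or bot.get_state()
        T=np.eye(4); T[:3,:3]=Ro.from_euler('xyz',st["orientation"]).as_matrix(); T[:3,3]=st["eef_pos"]
        W=T@np.array(c["tool_from_camera"]); R=W[:3,:3].T; t=-R@W[:3,3]
    else: R=np.array(c["R"]); t=np.array(c["t"])
    return K,d,R,t
def ray(C,px,z):
    K,d,R,t=C
    u=cv2.undistortPoints(np.array([[px]],float),K,d)[0,0]
    o=-R.T@t; v=R.T@np.array([u[0],u[1],1]); return o+v*(z-o[2])/v[2]
def proj(C,X):
    K,d,R,t=C
    return cv2.projectPoints(np.atleast_2d(np.array(X,float)),cv2.Rodrigues(R)[0],t,K,d)[0][:,0]
def save(n,im): cv2.imwrite(f"pics/{n}.png",im[:,:,::-1])
E
python3 - <<'E'
from h import *
ims=[bot.get_image(n) for n in("scene","top")]
save("a",cv2.resize(ims[0],(800,600))); save("b",cv2.resize(ims[1],(800,600)))
C={n:cam(n) for n in("scene","top")}
for l,z in(("jar",0),("lid",92),("holder",0),("holder_bay",2.5),("turntable",0),("lid_edge",102),("yellow_bottle",18),("flip_bottle",18),("powder_tin",0),("palm_brush",2)):
  for n in C:
    for r in bot.landmark_of(n,l)[:3]: print(l,n,np.round(r["at"]),round(r["score"],2),np.round(ray(C[n],r["at"],z if l!="jar" else 18)))
E
```

```text
pics
jar scene [304. 238.] 0.82 [568. 124.  18.]
jar scene [329. 258.] 0.38 [571. 230.  18.]
jar top [331. 206.] 0.68 [ 554. -168.   18.]
jar top [223. 199.] 0.65 [578. 130.  18.]
lid scene [302. 223.] 0.69 [580. 126.  92.]
lid scene [247. 291.] 0.62 [851. 202.  92.]
lid scene [250. 203.] 0.57 [637. -48.  92.]
lid top [218. 197.] 0.94 [568. 136.  92.]
lid top [218. 294.] 0.77 [317. 135.  92.]
lid top [216. 125.] 0.63 [766. 144.  92.]
holder scene [225. 248.] 0.73 [760. -21.   0.]
holder scene [242. 194.] 0.7 [ 565. -185.    0.]
holder scene [398. 317.] 0.54 [574. 474.   0.]
holder top [333. 208.] 0.89 [ 552. -174.    0.]
holder_bay scene [238. 188.] 0.79 [ 552. -220.    2.]
holder_bay scene [211. 153.] 0.55 [ 496. -467.    2.]
holder_bay top [342. 211.] 0.62 [ 544. -201.    2.]
turntable scene [326. 260.] 0.81 [567. 218.   0.]
turntable scene [249. 202.] 0.19 [ 572. -135.    0.]
turntable top [198. 207.] 0.57 [561. 202.   0.]
lid_edge scene [305. 226.] 0.81 [593. 147. 102.]
lid_edge scene [355. 206.] 0.7 [415. 186. 102.]
lid_edge scene [243. 285.] 0.55 [852. 187. 102.]
lid_edge top [224. 289.] 0.84 [328. 120. 102.]
lid_edge top [226. 122.] 0.71 [772. 115. 102.]
lid_edge top [215. 184.] 0.65 [602. 143. 102.]
yellow_bottle scene [342. 280.] 0.68 [603. 305.  18.]
yellow_bottle top [163. 194.] 0.67 [594. 296.  18.]
flip_bottle scene [357. 251.] 0.96 [489. 267.  18.]
flip_bottle top [171. 226.] 0.59 [503. 273.  18.]
powder_tin scene [224. 249.] 0.83 [766. -19.   0.]
powder_tin top [273. 138.] 0.79 [758. -10.   0.]
powder_tin top [172. 229.] 0.7 [498. 274.   0.]
powder_tin top [321. 201.] 0.63 [ 572. -141.    0.]
palm_brush scene [247. 203.] 0.69 [ 580. -135.    2.]
palm_brush top [322. 200.] 0.9 [ 577. -145.    2.]
```

View pics/a.png

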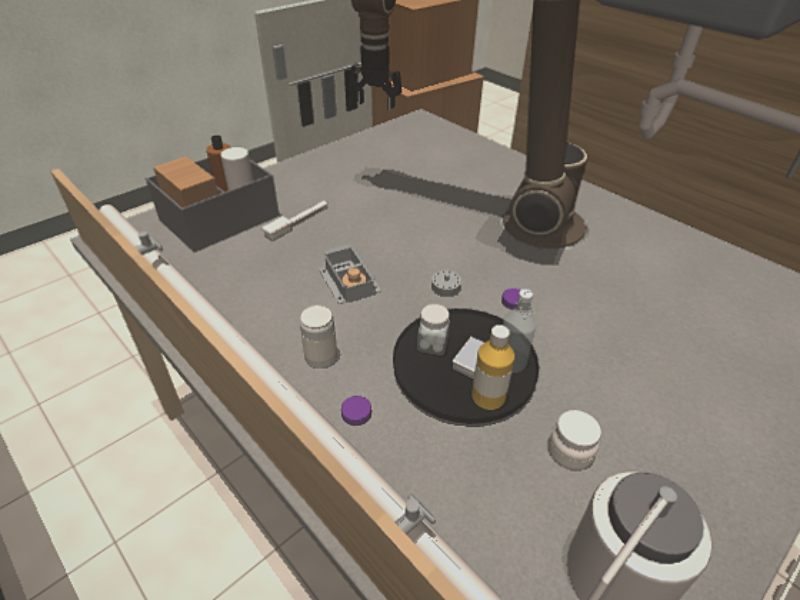

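View pics/b.png

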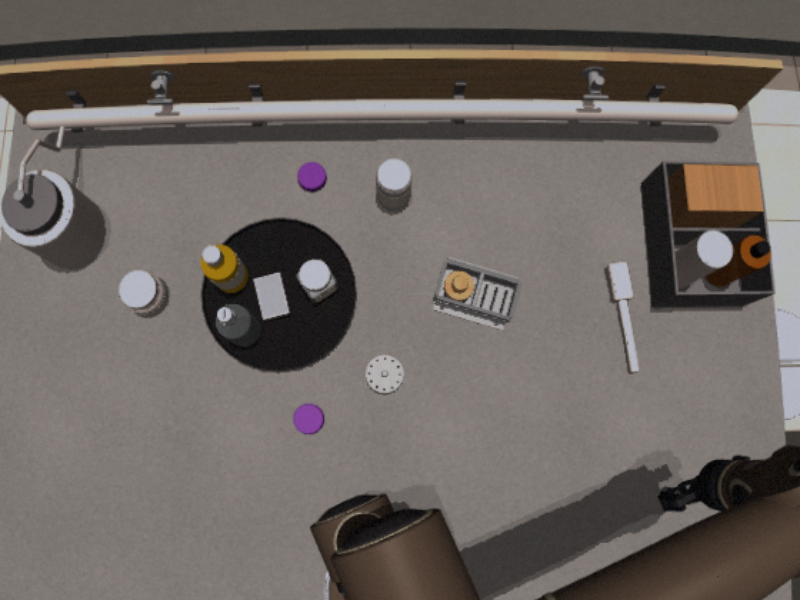

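Jar: clear square jar with white lid at about (434,330) in the scene view and (315,275) in the top view (scaled). Possible mix-ups in the top view are the powder tin (394,180), the paste tub (140,290), and the purple lids (312,177) and (308,418). The holder is at (477,292); its right-hand bay is the empty one, and the palm brush is in the left.

```bash
python3 - <<'E'
from h import *
s=bot.get_state(); print({k:np.round(v,3) for k,v in s.items()})
R=Ro.from_euler('xyz',s["orientation"]).as_matrix(); print(R.round(3))
print(np.round(bot.get_calibration("wrist")["tool_from_camera"],3), bot.get_calibration("wrist")["camera_matrix"])
im=bot.get_image("top"); save("c",cv2.resize(im[130:250,130:250],(600,600),interpolation=cv2.INTER_CUBIC))
d=np.array([480-202.4,110+484.4,0]); print("tool shift",R.T@d)
E
```

```text
{'t': np.float64(1.1), 'qpos': array([-1.175,  0.126, -0.04 ,  1.405,  0.   ,  1.571]), 'dq': array([-0.   ,  0.   , -0.001,  0.   ,  0.   ,  0.001]), 'tau': array([ 4.0000e-03, -4.3572e+01,  3.5310e+01,  1.0000e-03,  0.0000e+00,
       -0.0000e+00]), 'eef_pos': array([ 202.408, -484.392,  404.705]), 'orientation': array([ 3.142, -0.   ,  0.396]), 'ft_force': array([-0.101, -0.305,  0.481]), 'wrist_torque': array([-0.013,  0.05 , -0.007]), 'grasp_force': np.float64(0.0), 'gripper_width': np.float64(85.254)}
[[ 0.923  0.386  0.   ]
 [ 0.386 -0.923 -0.   ]
 [ 0.     0.    -1.   ]]
[[ 1.0000e-03 -9.6500e-01 -2.6200e-01  6.6122e+01]
 [ 1.0000e+00  0.0000e+00  0.0000e+00 -1.6160e+00]
 [-0.0000e+00 -2.6200e-01  9.6500e-01  3.1720e+01]
 [ 0.0000e+00  0.0000e+00  0.0000e+00  1.0000e+00]] [[315.70645982   0.         276.01235811]
 [  0.         315.70645982 213.43788442]
 [  0.           0.           1.        ]]
tool shift [ 4.85301401e+02 -4.41424592e+02 -7.15595098e-03]
```

View pics/c.png

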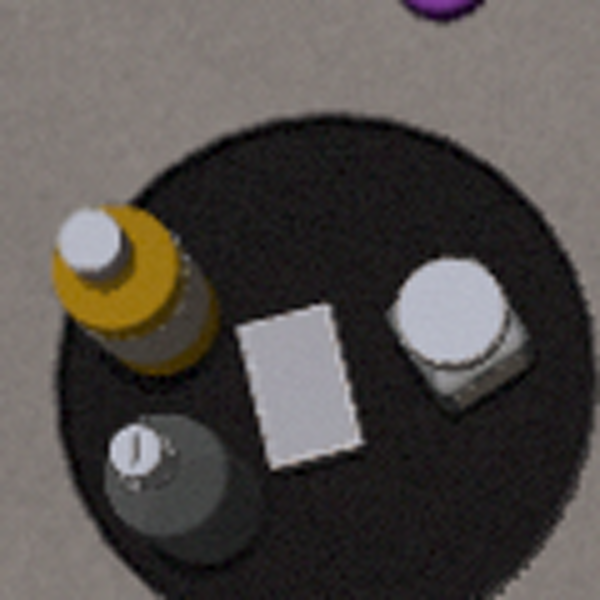

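The crop confirms the choice: a square glass body turned about 36°, with a white lid, at about (220,195) in the top image. On the way I'll look at the holder from above.

>>> send_rows(rows="0.0436 -0.0137 0 0 1;0.0436 -0.0137 0 0 1;0.0436 -0.0137 0 0 1;0.0436 -0.0137 0 0 1;0.0436 -0.0137 0 0 1;0.0436 -0.0137 0 0 1;0.0436 -0.0137 0 0 1;0.0436 -0.0137 0 0 1;0.0436 -0.0137 0 0 1;0.0436 -0.0137 0 0 1;0 0 0 0 1;0 0 0 0 1")

```text
t: 2.65
eef_pos: [551.7, -189.9, 404.5]
orientation: [-3.141, 0.001, 0.396]
ft_force: [-0.7, 0.3, -0.9]
gripper_width: 85.9
grasp_force: 0.0
```

```bash
python3 - <<'E'
from h import *
s=bot.get_state(); print(s["eef_pos"],s["orientation"],s["dq"].round(3))
im=bot.get_image("wrist"); C=cam("wrist",s)
for l,z in(("holder",0),("holder_bay",2.5),("palm_brush",2.5)):
    for r in bot.landmark_of("wrist",l)[:2]: print(l,np.round(r["at"]),round(r["score"],2),np.round(ray(C,r["at"],z),1))
np.save("hold_s.npy",s,allow_pickle=True)
cv2.imwrite("pics/hraw.png",im[:,:,::-1])
save("d",cv2.resize(im,(800,600)))
E
```

```text
[ 551.70313286 -189.93083713  404.4986454 ] [-3.14144880e+00  7.27565358e-04  3.96181685e-01] [-0.021 -0.014 -0.008 -0.002 -0.     0.002]
holder [267. 172.] 0.63 [ 561.3 -172.7    0. ]
holder_bay [291. 192.] 0.7 [ 550.8 -208.5    2.5]
palm_brush [241. 153.] 0.96 [ 569.9 -136.5    2.5]
```

View pics/d.png

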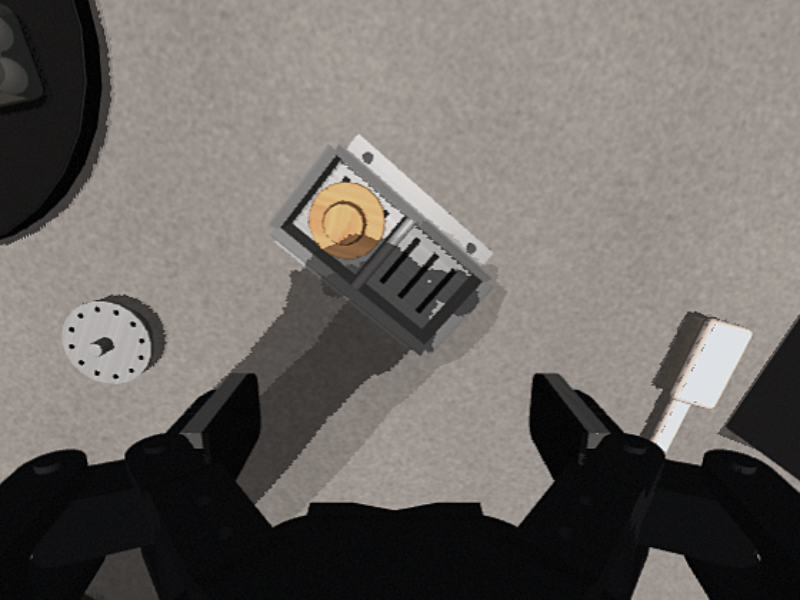

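The wrist view shows the holder. Its lip corners are at about (335,147), (272,225), (425,350) and (492,280), and the empty bay (slots) is at (415,280). The palm brush is in the left bay at (345,220).

```bash
python3 - <<'E'
from h import *
s=np.load("hold_s.npy",allow_pickle=True).item(); C=cam("wrist",s)
P=np.array([[335,147],[272,225],[425,350],[492,280]])*.7
Q=np.array([ray(C,p,48) for p in P])[:,:2]; print(Q.round(1))
for i in range(4):
    d=Q[(i+1)%4]-Q[i]; print(np.linalg.norm(d).round(1),np.degrees(np.arctan2(*d[::-1])).round(1))
c=Q.mean(0)
# base plate screws / divider top ends (z~42) and bay floor slots
for p,z in(((411,222),45),((360,287),45)): print(ray(C,np.array(p)*.7,z).round(1))
rect=cv2.minAreaRect(Q.astype(np.float32)); print(rect,"c",c)
for y in (-18,-20,-22,-24,-26):
    a=np.radians(y); yv=np.array([-np.sin(a),np.cos(a)]); print(y,"bay",(c-37*yv).round(1),"brush",(c+37*yv).round(1))
# overlay edge model to check
im=cv2.imread("pics/hraw.png"); big=cv2.resize(im,None,fx=5,fy=5,interpolation=cv2.INTER_CUBIC)
a=np.radians(-21.5); R2=np.array([[np.cos(a),-np.sin(a)],[np.sin(a),np.cos(a)]])
def poly(xs,z,col):
    w=np.array([[*(c+R2@np.array(x)),z] for x in xs]); p=(proj(C,w)*5+2).astype(np.int32); cv2.polylines(big,[p],True,col,2)
poly([(-33,-70),(33,-70),(33,-4),(-33,-4)],2.5,(0,255,0))
poly([(-33,-70),(33,-70),(33,-4),(-33,-4)],42,(0,0,255))
poly([(-55,-72),(55,-72),(55,72),(-55,72)],1,(255,255,0))
o=big[80*5:250*5,180*5:360*5]; cv2.imwrite("pics/e.png",cv2.resize(o,(635,600)))
E
```

```text
[[ 617.7 -116.8]
 [ 551.2  -94.1]
 [ 506.5 -232.7]
 [ 575.7 -256.1]]
70.2 161.1
145.7 -107.9
73.0 -18.6
145.4 73.2
[ 591.2 -184.7   45. ]
[ 532.6 -168.5   45. ]
((563.447998046875, -175.07778930664062), (146.6197052001953, 73.04246520996094), 72.12551879882812) c [ 562.75798644 -174.92878455]
-18 bay [ 551.3 -210.1] brush [ 574.2 -139.7]
-20 bay [ 550.1 -209.7] brush [ 575.4 -140.2]
-22 bay [ 548.9 -209.2] brush [ 576.6 -140.6]
-24 bay [ 547.7 -208.7] brush [ 577.8 -141.1]
-26 bay [ 546.5 -208.2] brush [ 579.  -141.7]
```

View pics/e.png

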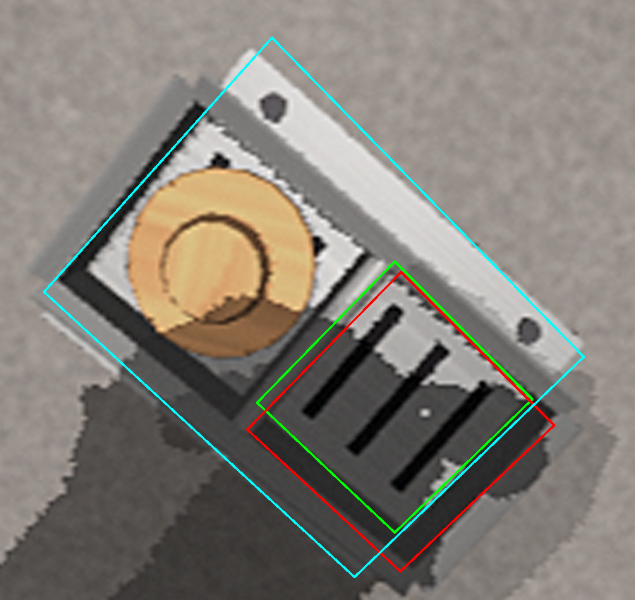

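The overlay shows the position fits, but the yaw should be about -18° rather than -21.5°. That puts the bay at about (551,-210). Now to the jar.

>>> send_rows(rows="0.0202 -0.0416 0 0 1;0.0202 -0.0416 0 0 1;0.0202 -0.0416 0 0 1;0.0202 -0.0416 0 0 1;0.0202 -0.0416 0 0 1;0.0202 -0.0416 0 0 1;0.02 -0.0416 0 0 1;0 0 0 0 1;0 0 0 0 1")

```text
t: 3.98
eef_pos: [569.7, 132.5, 404.8]
orientation: [3.141, 0.0, 0.395]
ft_force: [-0.5, 0.2, 0.5]
gripper_width: 85.4
grasp_force: 0.0
```

```bash
python3 - <<'E'
from h import *
s=bot.get_state(); print(s["eef_pos"],s["orientation"])
im=bot.get_image("wrist"); C=cam("wrist",s)
for l,z in(("jar",18),("lid",92),("lid_edge",102)):
    for r in bot.landmark_of("wrist",l)[:2]: print(l,np.round(r["at"]),round(r["score"],2),np.round(ray(C,r["at"],z),1))
r=bot.cut_out("wrist","lid")[0]; cs,_=cv2.findContours(r["pixels"].astype(np.uint8),0,1)
e=cv2.fitEllipse(max(cs,key=len)); print(r["score"],e,ray(C,e[0],110))
np.save("jar_s.npy",s,allow_pickle=True); cv2.imwrite("pics/jraw.png",im[:,:,::-1])
save("f",cv2.resize(im,(800,600)))
E
```

```text
[569.7319301  132.46946401 404.83889279] [3.14113498e+00 7.36931282e-05 3.95310704e-01]
lid [200. 346.] 0.64 [397.3 147.6  92. ]
lid [282. 198.] 0.56 [575.8 130.4  92. ]
lid_edge [215. 345.] 0.84 [412.7 134.7 102. ]
lid_edge [277. 171.] 0.6 [597.5 144.7 102. ]
0.79 ((284.2585144042969, 197.35630798339844), (66.87379455566406, 67.80668640136719), 178.59156799316406) [580.02856633 130.65539516 110.        ]
```

View pics/f.png

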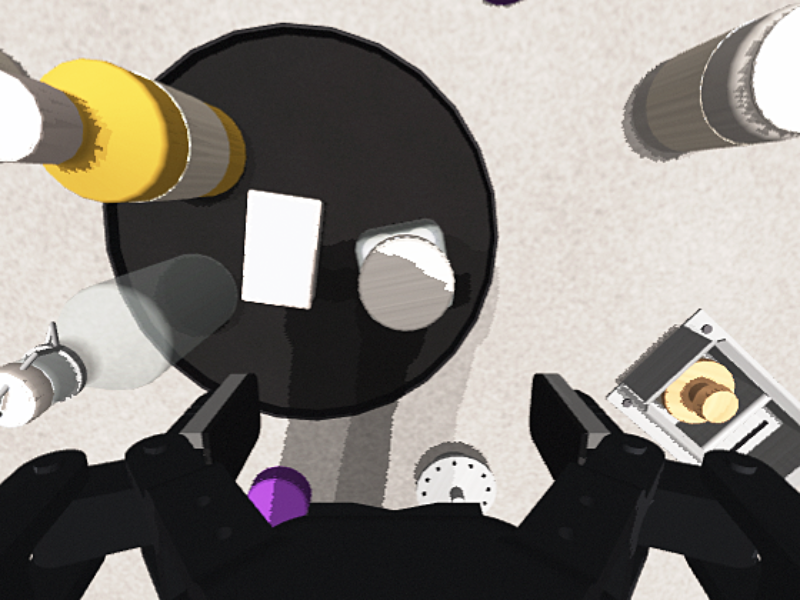

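The jar lid's disk is centred at about (407,283), and the body's far edge runs from (366,233) to (432,219).

```bash
python3 - <<'E'
from h import *
s=np.load("jar_s.npy",allow_pickle=True).item(); C=cam("wrist",s)
a,b=[ray(C,np.array(p)*.7,82) for p in((366,233),(432,219))]; d=b-a
print(a,b,np.degrees(np.arctan2(d[1],d[0])))
im=cv2.imread("pics/jraw.png"); big=cv2.resize(im,None,fx=5,fy=5,interpolation=cv2.INTER_CUBIC)
c=np.array([579,131])
def rrect(ang,h,r,z,col):
    pts=[]
    for k in range(4):
        for t in np.linspace(0,90,8):
            q=np.radians(90*k+t); o=np.array([[1,1],[-1,1],[-1,-1],[1,-1]][k])*(h-r); pts.append(o+r*np.array([np.cos(q),np.sin(q)]))
    t=np.radians(ang); R2=np.array([[np.cos(t),-np.sin(t)],[np.sin(t),np.cos(t)]])
    w=np.c_[np.array(pts)@R2.T+c,np.full(len(pts),z)]; cv2.polylines(big,[(proj(C,w)*5+2).astype(np.int32)],True,col,2)
rrect(36,30,8,76,(0,255,0)); rrect(36,30,8,18,(0,255,255)); rrect(0,28.5,28.5,112,(0,0,255)); rrect(36,30,8,48,(255,120,0))
o=big[135*5:245*5,225*5:335*5]; o=cv2.convertScaleAbs(o,alpha=1.3,beta=20); cv2.imwrite("pics/g.png",cv2.resize(o,(600,600)))
E
```

```text
[594.29117075 163.87046596  82.        ] [618.68389954 128.41925626  82.        ] -55.46950924517358
```

View pics/g.png

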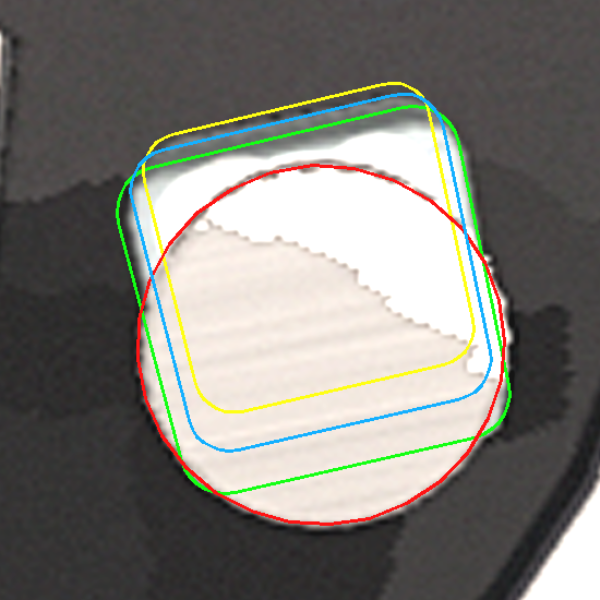

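Lid fit at (579,131,112) and jar yaw of 36° both agree with the image. Descend onto the lid.

>>> send_rows(rows="0.0075 0.0054 0.02 0 1;0 0 0.03 0 1;0 0 0.03 0 1;0 0 0.03 0 1;0 0 0.02 0 1;0 0 0.012 0 1;0 0 0.007 0 1;0 0 0 0 1;0 0 0 0 1")

```text
t: 5.35
eef_pos: [579.2, 131.2, 256.5]
orientation: [3.141, -0.001, 0.396]
ft_force: [0.0, 0.4, 0.1]
gripper_width: 85.3
grasp_force: 0.0
```

>>> send_rows(rows="0 0 0 0 0.8;0 0 0 0 0.7;0 0 0 0 0.6;0 0 0 0 0.4;0 0 0 0 0.2;0 0 0 0 0.1;0 0 0 0 0;0 0 0 0 0")

```text
t: 6.35
eef_pos: [579.2, 130.9, 256.6]
orientation: [3.14, -0.001, 0.395]
ft_force: [0.2, -2.9, 5.8]
gripper_width: 56.3
grasp_force: 63.2
```

>>> send_rows(rows="0 0 -0.004 0 0;0 0 -0.008 0 0;0 0 -0.015 0 0;0 0 -0.025 0 0;0 0 -0.03 0 0;0 0 -0.03 0 0;0 0 -0.028 0 0;0 0 0 0 0;0 0 0 0 0")

```text
t: 7.48
eef_pos: [578.8, 131.2, 394.9]
orientation: [-3.141, 0.001, 0.396]
ft_force: [0.0, 0.4, -4.1]
gripper_width: 56.2
grasp_force: 64.5
```

```bash
python3 - <<'E'
from h import *
s=bot.get_state(); print(s["eef_pos"],s["orientation"],s["ft_force"],s["wrist_torque"],s["gripper_width"])
im=bot.get_image("wrist"); save("k",cv2.resize(im,(800,600)))
E
```

```text
[578.78133054 131.15304963 394.85293763] [-3.14132993e+00  9.16028199e-04  3.95803384e-01] [ 0.04928442  0.41239895 -4.10916488] [-0.01792434 -0.00824102  0.01539861] 56.21470593406938
```

View pics/k.png

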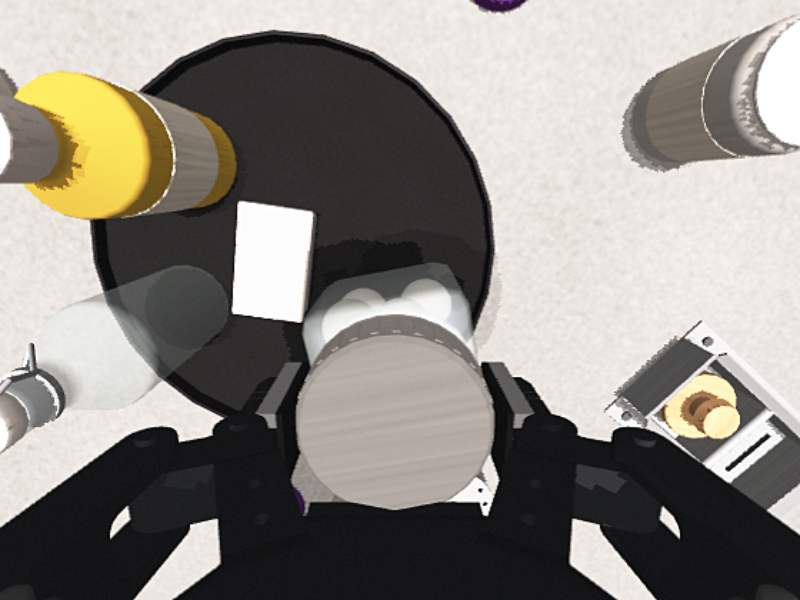

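The jar is held by its lid (about 0.42 kg). Move to above the bay, turning the jar +36°.

>>> send_rows(rows="-0.0100 0.0190 0 0 0;-0.0197 0.0380 0 0 0;-0.0197 0.0380 0 0 0;-0.0197 0.0380 0 0 0;-0.0197 0.0380 0 0 0;-0.0197 0.0380 0 0 0;-0.0197 0.0380 0 0 0;-0.0197 0.0380 0 0 0;-0.0098 0.0190 0 0 0;0 0 0 0 0;0 0 0 0 0")

```text
t: 8.9
eef_pos: [550.5, -209.7, 395.3]
orientation: [-3.141, 0.0, 0.396]
ft_force: [-0.6, 0.1, -2.9]
gripper_width: 56.2
grasp_force: 64.9
```

>>> send_rows(rows="0 0 0.01 -0.126 0;0 0 0.01 -0.126 0;0 0 0.02 -0.126 0;0 0 0.02 -0.126 0;0 0 0.02 -0.126 0;0 0 0 0 0;0 0 0 0 0")

```text
t: 9.78
eef_pos: [550.9, -209.5, 316.6]
orientation: [3.141, -0.0, 1.025]
ft_force: [-0.8, 0.5, -3.4]
gripper_width: 56.6
grasp_force: 64.9
```

```bash
python3 - <<'E'
from h import *
s=bot.get_state(); print(s["eef_pos"],s["orientation"],s["ft_force"],s["gripper_width"])
np.save("bay_s.npy",s,allow_pickle=True)
im=bot.get_image("wrist"); C=cam("wrist",s)
cv2.imwrite("pics/braw.png",im[:,:,::-1])
p=s["eef_pos"]; zb=156.3+p[2]-394.9; print("jar bottom",zb)
big=cv2.resize(im[:,:,::-1],None,fx=2,fy=2,interpolation=cv2.INTER_CUBIC)
def poly(c,ang,xs,z,col):
    t=np.radians(ang); R2=np.array([[np.cos(t),-np.sin(t)],[np.sin(t),np.cos(t)]])
    w=np.c_[np.array(xs)@R2.T+c,np.full(len(xs),z)]; cv2.polylines(big,[(proj(C,w)*2).astype(np.int32)],True,col,1)
sq=lambda h:[(h,h),(-h,h),(-h,-h),(h,-h)]
poly(p[:2],72,sq(30),zb,(0,255,0)); poly(p[:2],72,sq(30),zb+64,(0,200,255))
h=np.array([562.8,-175]); poly(h,-18,[(36.5,73),(-36.5,73),(-36.5,-73),(36.5,-73)],48,(0,0,255))
poly(h,-18,[(33,-70),(-33,-70),(-33,-4),(33,-4)],42,(255,0,0)); poly(h,-18,[(55,72),(-55,72),(-55,-72),(55,-72)],1,(255,255,0))
cv2.imwrite("pics/l.png",big[60:660,150:950])
E
```

```text
[ 550.89028229 -209.47887594  316.55436887] [ 3.14084449e+00 -2.74312962e-04  1.02495053e+00] [-0.81462731  0.45110412 -3.42566333] 56.57775763095319
jar bottom 77.95436887375058
```

View pics/l.png

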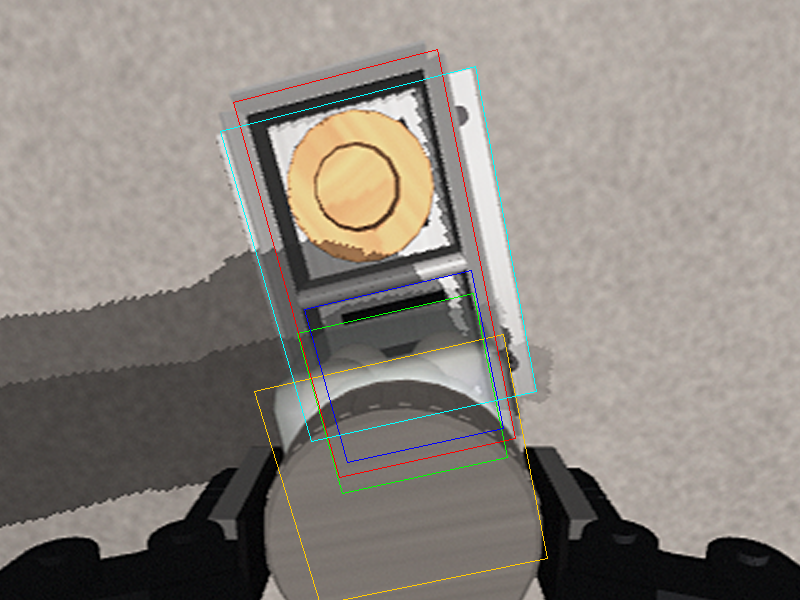

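The wrist view shows the empty bay's inner top corners at about (308,308) and (468,272) in the crop. The blue model is within about 2 px. The brush bay corners are at (248,115), (425,72), (462,250) and (297,290). Numeric check:

```bash
python3 - <<'E'
from h import *
s=np.load("bay_s.npy",allow_pickle=True).item(); C=cam("wrist",s)
f=lambda p,z: ray(C,[(p[0]+150)/2,(p[1]+60)/2],z)[:2]
for z in(42,):
  Q=np.array([f(p,z) for p in((248,115),(425,72),(462,250),(297,290))]); m=Q.mean(0)
  for i in range(4):
    d=Q[(i+1)%4]-Q[i]; print(np.linalg.norm(d).round(1),(np.degrees(np.arctan2(*d[::-1]))%90).round(1))
  for y in(-18,-17):
    a=np.radians(y); print(z,"brush bay",m.round(1),"empty bay",(m-74*np.array([-np.sin(a),np.cos(a)])).round(1))
print("empty corners->",f((308,308),42),f((468,272),42))
a=np.radians(-18);R2=np.array([[np.cos(a),-np.sin(a)],[np.sin(a),np.cos(a)]])
print("model",[ (np.array([562.8,-175])+R2@np.array(v)).round(1) for v in((-33,-4),(33,-4))])
for l,z in(("holder_bay",2.5),("jar",78),("palm_brush",2.5)):
    for r in bot.landmark_of("wrist",l)[:2]: print(l,r["at"],round(r["score"],2),ray(C,r["at"],z).round(1))
im=cv2.imread("pics/braw.png")
# glass body edge: gradient profile
big=cv2.resize(im,None,fx=4,fy=4,interpolation=cv2.INTER_CUBIC); p=s["eef_pos"]
def rr(c,ang,z,col):
    pts=[]
    for k in range(4):
        for t in np.linspace(0,90,8):
            q=np.radians(90*k+t); o=np.array([[1,1],[-1,1],[-1,-1],[1,-1]][k])*22; pts.append(o+8*np.array([np.cos(q),np.sin(q)]))
    t=np.radians(ang); R=np.array([[np.cos(t),-np.sin(t)],[np.sin(t),np.cos(t)]])
    cv2.polylines(big,[(proj(C,np.c_[np.array(pts)@R.T+c,np.full(32,z)])*4+1).astype(np.int32)],True,col,1)
rr(p[:2],72,78,(0,255,0)); rr(p[:2],72,138,(0,200,255))
cv2.imwrite("pics/m.png",cv2.resize(cv2.convertScaleAbs(big[150*4:270*4,190*4:350*4],alpha=1.2),(800,600)))
E
```

```text
65.0 71.4
63.8 72.0
65.1 72.3
64.8 72.0
42 brush bay [ 572.8 -140. ] empty bay [ 549.9 -210.3]
42 brush bay [ 572.8 -140. ] empty bay [ 551.1 -210.7]
empty corners-> [ 531.61047919 -168.69029316] [ 591.67199757 -188.84299001]
model [array([ 530.2, -168.6]), array([ 592.9, -189. ])]
jar [277.4, 227.9] 0.72 [ 551.1 -208.9   78. ]
palm_brush [255.8, 123.7] 0.66 [ 571.6 -139.7    2.5]
```

View pics/m.png

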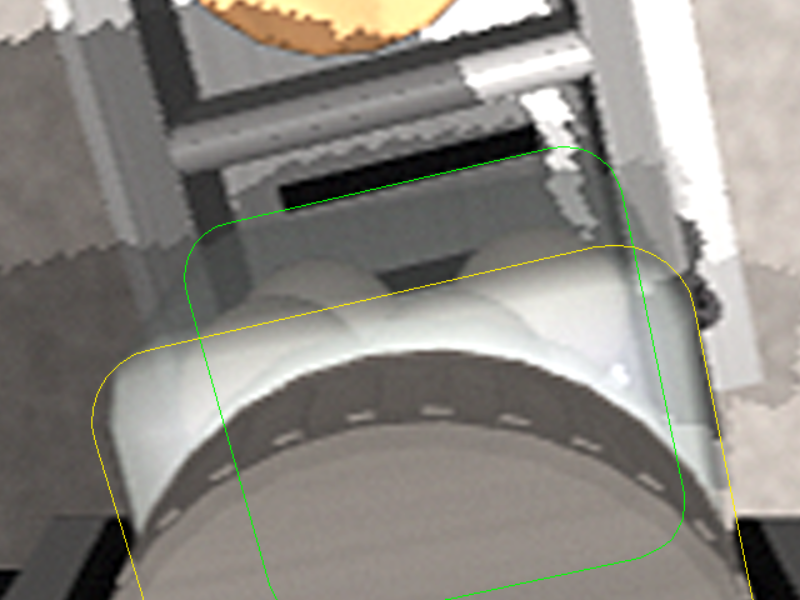

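The jar outline fits at 72°, and its centre is about 1 mm from the bay centre, inside the 3 mm play. Lower it.

>>> send_rows(rows="-0.0008 0 0.006 0 0;0 0 0.01 0 0;0 0 0.01 0 0;0 0 0.006 0 0;0 0 0.006 0 0;0 0 0.006 0 0;0 0 0 0 0")

```text
t: 10.85
eef_pos: [550.0, -210.8, 271.1]
orientation: [-3.141, 0.0, 1.026]
ft_force: [1.1, 0.1, -4.2]
gripper_width: 56.0
grasp_force: 65.1
```

>>> send_rows(rows="0 0 0.008 0 0;0 0 0.008 0 0;0 0 0.006 0 0;0 0 0.004 0 0;0 0 0.002 0 0;0 0 0.001 0 0;0 0 0 0 0")

```text
t: 11.72
eef_pos: [550.2, -210.9, 242.8]
orientation: [3.141, -0.0, 1.026]
ft_force: [-0.2, 0.2, -4.0]
gripper_width: 56.3
grasp_force: 65.1
```

>>> send_rows(rows="0 0 0.001 0 0;0 0 0.0005 0 0;0 0 0.0005 0 0;0 0 0 0 0")

```text
t: 12.22
eef_pos: [550.3, -210.9, 241.2]
orientation: [3.141, -0.0, 1.026]
ft_force: [-0.2, -0.0, 0.0]
gripper_width: 56.0
grasp_force: 65.5
```

```bash
python3 - <<'E'
from h import *
s=bot.get_state(); print(s["eef_pos"],s["ft_force"],s["wrist_torque"])
E
```

```text
[ 550.26929901 -210.90437741  241.16044114] [-0.1861401  -0.0250513   0.04680847] [ 0.11384406  0.17554901 -0.01773864]
```

Floor contact confirmed: the jar's weight is off the wrist. Begin unscrewing, watching the moment.

>>> send_rows(rows="0 0 0 -0.07 0;0 0 0 -0.07 0;0 0 0 -0.07 0;0 0 0 -0.07 0;0 0 0 0 0")

```text
t: 12.85
eef_pos: [550.1, -210.6, 241.2]
orientation: [3.141, -0.001, 1.305]
ft_force: [-1.8, 1.2, 2.9]
gripper_width: 56.1
grasp_force: 65.8
```

```bash
cat > st.py <<'E'
from h import *
s=bot.get_state(); print(s["eef_pos"].round(2),np.degrees(s["orientation"][2]).round(2),s["ft_force"].round(1),s["wrist_torque"].round(3),s["gripper_width"].round(2),s["tau"].round(2)[5])
E
python3 st.py
```

```text
Traceback (most recent call last):
  File "st.py", line 2, in <module>
    s=bot.get_state(); print(s["eef_pos"].round(2),np.degrees(s["orientation"][2]).round(2),s["ft_force"].round(1),s["wrist_torque"].round(3),s["gripper_width"].round(2),s["tau"].round(2)[5])
                                                                                                                                              ^^^^^^^^^^^^^^^^^^^^^^^^
AttributeError: 'float' object has no attribute 'round'
```

```bash
sed -i 's/s\["gripper_width"\].round(2)/round(s["gripper_width"],2)/' st.py; python3 st.py
```

```text
[ 550.09 -210.62  241.24] 74.79 [-1.8  1.2  2.9] [0.577 0.63  0.011] 56.05 -0.18
```

>>> send_rows(rows="0 0 0 -0.07 0;0 0 -0.0005 -0.07 0;0 0 0 0 0")

```text
t: 13.22
eef_pos: [550.3, -210.9, 241.6]
orientation: [3.141, 0.0, 1.444]
ft_force: [-1.3, 1.6, 3.0]
gripper_width: 55.9
grasp_force: 65.7
```

```bash
python3 st.py
```

```text
[ 550.28 -210.87  241.57] 82.75 [-1.3  1.6  3. ] [0.235 0.415 0.059] 55.89 -0.15
```

>>> send_rows(rows="0 0 0 -0.06 0;0 0 0 -0.06 0")

```text
t: 13.48
eef_pos: [550.5, -210.8, 241.8]
orientation: [3.14, -0.0, 1.565]
ft_force: [-0.1, 1.9, 3.5]
gripper_width: 56.1
grasp_force: 65.9
```

```bash
python3 st.py; python3 - <<'E'
from h import *
s=bot.get_state(); bot.get_image("wrist"); C=cam("wrist",s)
for l in("lid_edge","jar","lid"):
  for r in bot.landmark_of("wrist",l)[:2]: print(l,np.round(r["at"],1),round(r["score"],2),ray(C,r["at"],{"lid_edge":87,"jar":2.5,"lid":77}[l]).round(1))
s=bot.get_state(); bot.get_image("wrist"); print(s["wrist_torque"])
im=bot.get_image("wrist"); cv2.imwrite("pics/u1.png",im[:,:,::-1])
bot.get_image("top");C=cam("top")
for l in("lid_edge","jar","lid"):
  for r in bot.landmark_of("top",l)[:3]: print(l,np.round(r["at"],1),round(r["score"],2),ray(C,r["at"],{"lid_edge":87,"jar":2.5,"lid":77}[l]).round(1))
E
```

```text
[ 550.5  -210.8   241.78] 89.68 [-0.1  1.9  3.5] [ 0.358  0.234 -0.338] 56.11 0.19
lid_edge [265.5 238.3] 0.83 [ 545.8 -187.2   87. ]
jar [273.3 226.1] 0.71 [ 548.3 -208.6    2.5]
lid [273.3 280.2] 0.89 [ 548.8 -211.4   77. ]
[ 0.32223479  0.16332789 -0.00188601]
lid_edge [225.8 289.9] 0.68 [326.7 116.   87. ]
lid_edge [337.2 205.6] 0.61 [ 542.3 -175.8   87. ]
lid_edge [224.9 119.1] 0.6 [785.1 120.3  87. ]
jar [348.2 212.1] 0.59 [ 539.8 -217.5    2.5]
jar [161.6 194.8] 0.24 [595.1 304.2   2.5]
lid [218.1 124.8] 0.9 [772.6 139.6  77. ]
lid [221.1 292.2] 0.88 [321.2 128.9  77. ]
lid [348.4 204.3] 0.6 [ 547.4 -207.2   77. ]
```

Thread torque shows only during motion (about -0.34 N m) and the lid follows the fingers. Continue.

>>> send_rows(rows="0 0 -0.0005 -0.07 0;0 0 -0.0003 -0.07 0")

```text
t: 14.22
eef_pos: [550.6, -210.8, 242.2]
orientation: [3.14, 0.0, 1.706]
ft_force: [2.1, 1.7, 2.2]
gripper_width: 55.9
grasp_force: 65.7
```

>>> send_rows(rows="0 0 -0.0004 -0.06 0;0 0 -0.0002 -0.06 0")

```text
t: 14.48
eef_pos: [550.5, -210.8, 242.5]
orientation: [3.141, -0.0, 1.826]
ft_force: [1.6, 3.4, 1.0]
gripper_width: 56.6
grasp_force: 65.6
```

```bash
python3 st.py; python3 - <<'E'
from h import *
s=bot.get_state(); bot.get_image("wrist"); C=cam("wrist",s)
for l in("lid_edge","jar","lid"):
  for r in bot.landmark_of("wrist",l)[:1]: print(l,np.round(r["at"],1),round(r["score"],2),ray(C,r["at"],{"lid_edge":88,"jar":2.5,"lid":78}[l]).round(1))
E
```

```text
[ 550.53 -210.78  242.55] 104.61 [1.6 3.4 1. ] [ 0.321 -0.164 -0.23 ] 56.56 0.25
lid_edge [302.9 179.4] 0.63 [ 548.4 -161.5   88. ]
jar [275.6 226.6] 0.95 [ 549.7 -209.2    2.5]
lid [273.6 279.8] 0.56 [ 549.4 -211.2   78. ]
```

>>> send_rows(rows="0 0 -0.0003 -0.05 0;0 0 -0.0002 -0.05 0")

```text
t: 14.92
eef_pos: [550.4, -210.8, 243.0]
orientation: [3.141, -0.0, 1.926]
ft_force: [1.5, 1.3, 1.0]
gripper_width: 56.4
grasp_force: 65.5
```

```bash
python3 st.py
```

```text
[ 550.39 -210.81  242.96] 110.33 [1.5 1.3 1. ] [ 0.218 -0.32  -0.198] 56.38 0.21
```

>>> send_rows(rows="0 0 -0.0002 -0.05 0;0 0 0 -0.05 0")

```text
t: 15.18
eef_pos: [550.3, -210.9, 243.3]
orientation: [3.141, 0.0, 2.026]
ft_force: [0.9, 1.9, 2.6]
gripper_width: 56.3
grasp_force: 65.8
```

```bash
python3 st.py
```

```text
[ 550.27 -210.86  243.32] 116.06 [0.9 1.9 2.6] [ 0.232 -0.021 -0.103] 56.3 0.29
```

57° of tool turn less up to 8° of jar play puts the lid at about the release angle. Turn a touch more, then test with a small lift.

>>> send_rows(rows="0 0 0 -0.05 0;0 0 0 0 0")

```text
t: 15.42
eef_pos: [550.1, -210.9, 243.3]
orientation: [-3.141, 0.0, 2.074]
ft_force: [1.0, 0.1, 1.9]
gripper_width: 55.9
grasp_force: 65.7
```

```bash
python3 st.py
```

```text
[ 550.13 -210.92  243.29] 118.84 [1.  0.1 1.9] [ 0.152 -0.018 -0.036] 55.94 -0.14
```

>>> send_rows(rows="0 0 -0.0005 0 0;0 0 -0.0005 0 0;0 0 0 0 0")

```text
t: 15.8
eef_pos: [550.0, -210.9, 244.0]
orientation: [-3.141, -0.0, 2.075]
ft_force: [-0.3, 0.6, -1.0]
gripper_width: 56.2
grasp_force: 65.4
```

```bash
python3 st.py
```

```text
[ 550.02 -210.87  244.02] 118.91 [-0.3  0.6 -1. ] [-0.014  0.014  0.025] 56.17 0.01
```

>>> send_rows(rows="0 0 -0.001 0 0;0 0 -0.001 0 0;0 0 0 0 0;0 0 0 0 0")

```text
t: 16.3
eef_pos: [550.2, -210.8, 246.3]
orientation: [3.142, 0.0, 2.076]
ft_force: [0.3, 0.2, 0.1]
gripper_width: 56.4
grasp_force: 65.4
```

```bash
python3 st.py
```

```text
[ 550.18 -210.83  246.32] 118.93 [0.3 0.2 0.1] [-0.006 -0.005  0.027] 56.35 0.0
```

The lid is free: at +5 mm the force shows no jar weight. Lift straight up to about 30 mm above tight.

>>> send_rows(rows="0 0 -0.002 0 0;0 0 -0.003 0 0;0 0 -0.004 0 0;0 0 -0.005 0 0;0 0 -0.005 0 0;0 0 -0.004 0 0;0 0 -0.002 0 0;0 0 0 0 0;0 0 0 0 0")

```text
t: 17.42
eef_pos: [550.1, -210.8, 271.1]
orientation: [-3.141, -0.0, 2.076]
ft_force: [-0.3, 0.3, 0.0]
gripper_width: 56.4
grasp_force: 65.4
```

```bash
python3 st.py; python3 - <<'E'
from h import *
s=bot.get_state(); im=bot.get_image("wrist"); C=cam("wrist",s)
for l,z in(("jar",2.5),("lid",106)):
  for r in bot.landmark_of("wrist",l)[:1]: print(l,np.round(r["at"],1),round(r["score"],2),ray(C,r["at"],z).round(1))
  for r in bot.cut_out("wrist",l)[:1]: print(r["score"],r["pixels"].sum(),r["at"])
for n in("scene","top"):
  bot.get_image(n);C=cam(n)
  for r in bot.landmark_of(n,"jar")[:2]: print(n,np.round(r["at"]),round(r["score"],2),ray(C,r["at"],2.5).round(1))
  for r in bot.landmark_of(n,"lid")[:4]: print(" lid",np.round(r["at"]),round(r["score"],2),ray(C,r["at"],106).round(1))
E
```

```text
[ 550.13 -210.81  271.1 ] 118.94 [-0.3  0.3  0. ] [-0.032 -0.063 -0.051] 56.38 -0.0
jar [279.3 214.6] 0.64 [ 551.1 -207.3    2.5]
0.93 4226 [279.2, 209.3]
lid [272.3 278.6] 0.91 [ 548.6 -211.4  106. ]
0.67 15191 [272.7, 292.0]
scene [238. 189.] 0.74 [ 556.8 -214.6    2.5]
 lid [248. 288.] 0.68 [852.  205.8 106. ]
 lid [236. 162.] 0.58 [ 544.4 -232.9  106. ]
 lid [357. 210.] 0.53 [431.  207.4 106. ]
top [347. 209.] 0.51 [ 547.5 -215.     2.5]
top [276. 134.] 0.21 [768.3 -20.3   2.5]
 lid [216. 292.] 0.74 [321.2 138.1 106. ]
 lid [221. 127.] 0.65 [756.9 129.5 106. ]
 lid [352. 203.] 0.54 [ 544.  -211.3  106. ]
```

Lid held level at about 30 mm above tight, and the jar is detected on the bay floor. Hand in.

```bash
python3 -c "
from cell import bot
print(bot.job_done())"
```

```text
the job is handed in; nothing more can be done
None
```

I handed the job in at about 18 s of the 53 s limit. The jar stands in the empty bay with its lid unscrewed, and the gripper holds the lid level about 30 mm above its tight position. The networks place the jar on the bay floor and the wrist carries no jar weight; I took no final picture to check the other items.

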